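# Index the assembly dial and load a guide roller

## Robot

A 7-joint arm with a two-finger parallel gripper is mounted at the origin on the work surface. World frame = base frame: x ahead of the robot, y to its left, z up, the work surface at z = 0. Lengths are in mm, angles in rad, forces in N, time in s.
With the tool pointing down it reaches from about 400 to 875 mm from the base axis. Payload 6.5 kg.
Tool frame: the origin (TCP) lies between the finger pads; the fingertips stand 14 mm ahead of it and the grasp point (between the pads) lies 5 mm behind it; z points along the fingers, y is the line along which they close (so a half turn about z gives the same grasp; the last joint's range is limited). The gripper opens to 88 mm and grips with 3 to 60 N. Pads are 18 mm wide; open, the fingers measure 123 mm over their backs; the gripper's body (75 mm by 187 mm) begins 45 mm behind the grasp point.
Start: joints at [1.241, 0.536, -0.004, 1.538, 0.003, 1.067, -0.071], TCP at [169.484, -627.507, 221.416] pointing down, gripper open.
Joint ranges: [-2.7, 2.7], [-0.37, 2.16], [-1.27, 1.26], [0.24, 2.4], [-1.31, 4.45], [0.19, 1.91], [-2.76, 2.76]. Speed limits (rad/s): [2.39, 2.39, 3.14, 3.14, 3.14, 3.14, 3.14].

## Interface

Orientations are given as a rotation vector (axis times angle).
In Python, from plant import bot gives the robot as it stands.
- The arm moves only by the tool send_rows, never from a script. Its argument "rows" is a list that holds one entry, the list of rows, each a list of 7 numbers: the shift along the tool's x, y, z in units of 100 cm (1.0 is 100 cm), then the turn, a rotation vector about the tool's x, y, z in units of 45 degrees (1.0 is 45 degrees), then the opening, from 0 (shut) to 1 (fully open). In form: [[[x, y, z, ax, ay, az, gripper], ...]]. A call has 1 to 5 rows; each row is the pose to reach, as a shift and turn from the pose commanded when the call began, along the tool's axes at that moment; what a row does not reach only later rows make up. A row lasts 1/12 s, in which the tool goes at most 41.7 mm and 7.16 degrees, less where a joint would pass 70% of its speed; a pose out of reach is approached as far as the arm can. A call with a number of a shift or a turn outside -1 to 1 is refused whole. A call with a gripper value outside its range is refused whole. The fingers move at their own pace and stop on an object; "newtons" is the grip in N (left out, the last holds). Time passes only in rows, so rows that repeat a pose let the fingers close. It gives the time, the measured TCP pose, the force, the opening and the grip force at its end, in the units of the state.
- bot.state(): the state, without advancing time (a new reading comes with each control period).
- bot.camera(name): name is "scene" or "top" or "wrist"; returns a dict with "image" (480x640x3 uint8, red, green, blue), "range_z" (480x640 float32, mm along the optical axis (not along the pixel's ray), 0 where there is no reading), "camera_matrix" (3x3 intrinsics, pixels), "R" (3x3) and "t" (3): a world point X has camera coordinates R X + t. Camera axes: x right, y down, z forward; pixel columns grow to the right and rows downward; lengths in mm; the calibration is good to about 2 mm. A picture is of the moment at which its call begins.
- bot.finish_job(): hands the job in; it is judged then, once.
Trained networks look in a picture, given as the dict that the camera call returned (one of the last four; its "shot" number tells which), for a name from the list of things; names that differ only in an ending like _2 or _b are one class to them, and where a whole thing is asked for, a point or a joint stands for the part that bears it (a point fixed in the world has none). Each returns a list of dicts, best first, with "score" (0 to 1); they miss things now and then, are a little off and sometimes report something else, mostly with a low value. They report only what shows in the picture. A call takes as long as a camera call. They do not tell look-alikes from the thing itself.
- bot.trace(picture, query): "mask" (480x640 bool, what is visible of it) and "rect" ([left, top, right, bottom] in pixels, round what is visible of it).
- bot.pinpoint(picture, query): "pixel" ([row, column] in pixels: a listed point, or the origin of a listed thing).
The state is a dict: "clock": time; "joint_positions": joint angles; "qd": joint speeds; "joint_efforts": joint torques, N m; "tool_pos": TCP position; "ee_rot": TCP orientation; "force": force on the tool from outside, world axes, zero at the start; "torque": the same for the moment, N m; "opening": finger opening in mm; "grip_force": force on a finger pad.
Only numpy, scipy, OpenCV 4.12 (cv2) and the standard library are available. Lean on these libraries where they do the work, as an engineer would, in place of code of your own. Each camera call takes 0.05 s, during which the arm holds its last target. There are 200 camera calls.

## Task

Turn the four-station assembly dial (it has a red handle) until the bare axle stands at the loading station, in front of the yellow pointer, with the dial clicked home in its detent. Then slide the white guide roller, as it stands with its flange down, over that axle and lower it, without letting it drop, until it sits fully down on the black carrier. Leave the dial locked in its detent there and the other things on the bench where they are.

Things in the scene. Friction and masses are not known exactly. Their poses are not given: they have to be found in the camera images.
- dial (a joint): Turning angle of the round aluminium dial (256 mm across, 12 mm thick, top 75 mm above the bench), rad, growing counter-clockwise seen from above, endless either way. 0 or any full turn (6.283): bare axle at the loading station. A detent every 1.571: within about 0.05 of one the spring pulls the dial home once the handle is let go. Starts anywhere, in or between detents, 0.7 or more from home.
- dial_axis (a point): Centre of the dial on its turning axis, at its top face, 75 mm above the bench; z up. Three stations carry finished, immovable white rollers with washer and dark bolt (tops 167 mm above the bench); the fourth has the bare axle. Turning takes 1 to 3 N at the handle; leaving, passing or entering a detent about 8 to 10 N.
- handle_grip (a point): Grip point on the axis of the upright red handle, 155 mm above the bench: round, 26 mm in diameter, from 89 to 174 mm above the bench. It revolves freely on its spindle, 105 mm from the dial axis, and goes round with the dial, 135 degrees counter-clockwise of the bare axle seen from above. The nearest finished rollers' sides are about 50 mm from its axis.
- axle_foot (a point): Foot of the bare axle on the dial: centre of the axle at the top face of its black carrier block, 97 mm above the bench, 75 mm from the dial axis. Goes round with the dial; z up. The carrier (46 x 60 x 22 mm) sits on the dial's top.
- axle_top (a point): Top of the bare steel axle, 165 mm above the bench, straight above its foot. The axle is 20 mm in diameter and 68 mm high, tapering over its top 7 mm to 12 mm.
- load_station (a point): The loading station, a fixed point of the base 75 mm from the dial axis, 97 mm above the bench; axle_foot must come here. Its x axis points to the dial axis, z up. The yellow pointer stands 60 mm further out, the sprung detent plunger at the far side of the dial from it. Grey base, bolted down: 340 x 250 x 18 mm, its long side along this x axis.
- roller: The white plastic guide roller to fit, standing upright and loose on the cardboard: a sleeve 40 mm outside diameter, 60 mm high, through bore 23 mm, with a 54 mm flange 8 mm high at the bottom. About 0.06 to 0.13 kg. Origin: centre of its underside; z up along the bore. Seated on the axle its origin is at axle_foot, its top 157 mm above the bench.
- pad: Cardboard sheet 250 x 200 x 4 mm fixed on the bench; origin under its centre, x along the long side. The white and grey rollers stand on it about 110 mm apart along x, in either order.
- grey_roller: Bystander: dark grey roller of the same outer shape with a 13 mm bore, too small for the axle. Origin: centre of its underside.
- offcut: Bystander: black C-profile offcut 150 x 40 x 26 mm lying on the cardboard. Origin: centre of its underside.
- screwdriver: Bystander: orange screwdriver lying on the bench near the corner of the cardboard nearest the robot.
- oil: Bystander: yellow oil bottle, 56 mm across, 140 mm high, right of the dial.
- tape: Bystander: roll of tape lying flat, 90 mm across, 24 mm high, right of the dial.
- wrench: Bystander: steel wrench lying on the bench, right of the dial.
- mallet: Bystander: mallet with a rubber head lying on the bench left of the cardboard.
Not all that is in view belongs to the job. Of the things shaped like the roller, the white one is meant.

How it is judged:
By the outcome, as a careful person would: the job done as asked, in the order asked, and still so for the second after the job is handed in, with the robot touching nothing.
It also fails if it takes over 69 s, if anything falls off the work surface, if the arm or the gripper's body presses on something with over 40 N, if the wrist force passes 120 N, or if a joint passes its speed limit or range.

## Working session

There is one attempt and no reset: what is moved stays moved. The work goes in short steps, Python scripts to look and compute and a tool call to move; the robot and the scene stay as the last step left them, time stands still between calls to the robot, and variables do not carry over. Pictures are saved under pics/ and viewed, at most 10 in all, crops included, and the job is handed in when it is done.

Besides the shell and the picture viewer there is one more tool, called after "Request:" as name(argument=value, ...) on one line, values as JSON. send_rows: Moves the arm, as the interface text tells. Its arguments: {"type":"object","properties":{"rows":{"type":"array","items":{"type":"array","items":{"type":"array","items":{"type":"number"}}}},"newtons":{"type":"number"}},"required":["rows"]}

```bash
ls; mkdir -p pics
cat > h.py <<'E'
import numpy as np, cv2
from scipy.spatial.transform import Rotation as Ro
from plant import bot
def ray(p,px):
    K=np.array(p["camera_matrix"]);R=np.array(p["R"]);t=np.array(p["t"])
    d=R.T@np.linalg.inv(K)@np.array([px[1],px[0],1.]);return -R.T@t,d
def atz(p,px,z):
    o,d=ray(p,px);return o+d*(z-o[2])/d[2]
def proj(p,X):
    c=np.array(p["R"])@np.array(X,float)+np.array(p["t"]);u=np.array(p["camera_matrix"])@c;return u[:2]/u[2]
def cloud(p):
    K=np.array(p["camera_matrix"]);z=p["range_z"].astype(float);v,u=np.mgrid[:480,:640]
    c=np.stack([(u-K[0,2])/K[0,0]*z,(v-K[1,2])/K[1,1]*z,z],-1)
    return (c-np.array(p["t"]))@np.array(p["R"])
def save(p,n): cv2.imwrite(f"pics/{n}.png",p["image"][:,:,::-1])
E
python3 - <<'E'
from h import *
s=bot.state();print(s)
Z=dict(dial_axis=75,handle_grip=155,axle_foot=97,axle_top=165,load_station=97,roller=4,grey_roller=4,pad=0,offcut=4,oil=0,screwdriver=0)
for n in ("top","scene"):
    p=bot.camera(n);save(p,n+"0")
    for q,z in Z.items():
        for r in bot.pinpoint(p,q)[:2]: print(n,q,round(r["score"],2),np.round(r["pixel"]),np.round(atz(p,r["pixel"],z)))
E
```

```text
pics
{'clock': 0.0, 'joint_positions': array([ 1.24077259,  0.53710921, -0.00443522,  1.53885728,  0.00256501,
        1.06726854, -0.07120255]), 'qd': array([-0.0010874 , -0.00115385,  0.00263681,  0.00119276, -0.00085296,
        0.00031789,  0.00054829]), 'joint_efforts': array([-2.84247499e-04, -5.70998669e+01,  9.90666635e-01, -2.51607531e+01,
       -5.61547873e-02,  1.78999890e-02,  1.35652385e-04]), 'tool_pos': array([ 169.33104455, -626.90970939,  220.58218879]), 'ee_rot': array([-3.11269500e+00, -4.13078129e-01,  4.80448460e-04]), 'force': array([-0.40279023,  0.08599749,  0.23507429]), 'torque': array([ 0.06713344, -0.00220445, -0.00347525]), 'grip_force': 0.0, 'opening': 87.90441559245642}
top dial_axis 0.9 [212. 347.] [564. -64.  75.]
top dial_axis 0.46 [231. 193.] [494. 386.  75.]
top handle_grip 0.64 [173. 338.] [661. -29. 155.]
top axle_foot 0.58 [224. 369.] [ 525. -127.   97.]
top axle_foot 0.26 [292. 464.] [ 338. -400.   97.]
top axle_top 0.72 [221. 371.] [ 526. -123.  165.]
top load_station 0.73 [233. 352.] [499. -77.  97.]
top roller 0.77 [204. 220.] [587. 321.   
[... 363 characters left out ...]
 0.]
scene dial_axis 0.77 [240. 282.] [564. -59.  75.]
scene dial_axis 0.49 [198. 205.] [ 668. -376.   75.]
scene handle_grip 0.8 [232. 254.] [657. -42. 155.]
scene axle_foot 0.78 [217. 281.] [ 524. -134.   97.]
scene axle_top 0.84 [202. 282.] [ 530. -111.  165.]
scene load_station 0.63 [226. 301.] [497. -64.  97.]
scene roller 0.7 [333. 473.] [291. 465.   4.]
scene roller 0.65 [340. 349.] [578. 312.   4.]
scene grey_roller 0.76 [317. 376.] [469. 283.   4.]
scene pad 0.8 [340. 377.] [515. 348.   0.]
scene offcut 0.56 [347. 397.] [486. 396.   4.]
scene offcut 0.51 [196. 208.] [ 623. -481.    4.]
scene oil 0.92 [189. 241.] [ 504. -469.    0.]
scene screwdriver 0.66 [302. 446.] [271. 335.   0.]
```

View pics/top0.png

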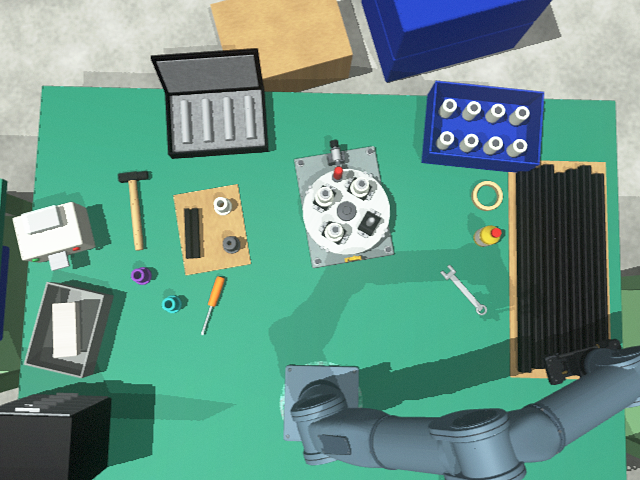

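View pics/scene0.png

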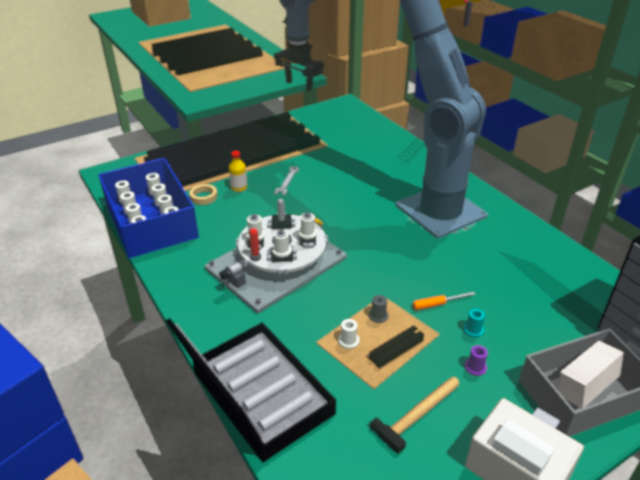

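The views show three kinds of look-alike. In the top view they are the white roller on the cardboard [204,220], the grey one [243,231], and the purple [274,140], teal [303,170] and boxed white rollers (~[105-148, 445-520]). The white one on the cardboard matches the description. The bare axle is at about [221,371], the red handle at [172,338] and the pointer at [259,354].

```bash
cat > m.py <<'E'
from h import *
from scipy.optimize import least_squares
def circ(P):
    f=least_squares(lambda c:np.hypot(P[:,0]-c[0],P[:,1]-c[1])-c[2],[*P.mean(0),30],loss="soft_l1");return f.x
def near(C,c,r,z0,z1):
    m=(np.hypot(C[...,0]-c[0],C[...,1]-c[1])<r)&(C[...,2]>z0)&(C[...,2]<z1);return m
E
python3 - <<'E'
from m import *
p=bot.camera("top");C=cloud(p);print("cam",ray(p,(0,0))[0])
im=p["image"]
m=near(C,(564,-62),135,68,82);P=C[m];print("dial z",np.median(P[:,2]),m.sum())
h=cv2.convexHull(P[:,:2].astype(np.float32));print("encl",cv2.minEnclosingCircle(h),circ(h[:,0].astype(float)))
m=near(C,(564,-62),230,10,26);P=C[m];print("base z",np.median(P[:,2]),cv2.minAreaRect(P[:,:2].astype(np.float32)))
for n,c,r,z0,z1 in [("roller",(587,321),40,55,75),("rollerfl",(587,321),40,8,20),("grey",(460,283),40,55,75),("handle",(660,-30),25,160,185),("axle",(526,-120),25,130,175)]:
    P=C[near(C,c,r,z0,z1)]
    if len(P): print(n,len(P),np.round(P.mean(0)),np.round((P.min(0)+P.max(0))/2),np.round(np.ptp(P,axis=0)))
hsv=cv2.cvtColor(im,cv2.COLOR_RGB2HSV)
y=(hsv[...,0]>20)&(hsv[...,0]<32)&(hsv[...,1]>150)&near(C,(564,-62),170,-10,150);P=C[y];print("ptr",len(P),P.mean(0) if len(P) else 0)
cv2.imwrite("pics/crop.png",cv2.resize(im[150:290,160:410,::-1],None,fx=3.2,fy=3.2,interpolation=cv2.INTER_CUBIC))
E
```

```text
cam [ 294.49075626   51.78181034 1805.97740335]
dial z 75.64346207181444 3420
encl ((563.524169921875, -60.98523712158203), 134.2392120361328) [564.01031665 -58.8657217  129.32097748]
base z 18.070565886016688 ((567.281494140625, -62.703643798828125), (444.74127197265625, 442.18133544921875), 82.76834869384766)
roller 102 [581. 313.  64.] [581. 314.  64.] [40. 39. 18.]
rollerfl 131 [582. 316.  12.] [587. 322.  14.] [74. 77. 11.]
grey 134 [465. 282.  64.] [465. 283.  65.] [39. 39. 19.]
handle 69 [665. -28. 171.] [666. -29. 171.] [26. 23. 20.]
axle 50 [ 529. -123.  159.] [ 530. -124.  152.] [18. 18. 39.]
ptr 52 [428.96786283 -82.60740838  60.06920675]
```

View pics/crop.png

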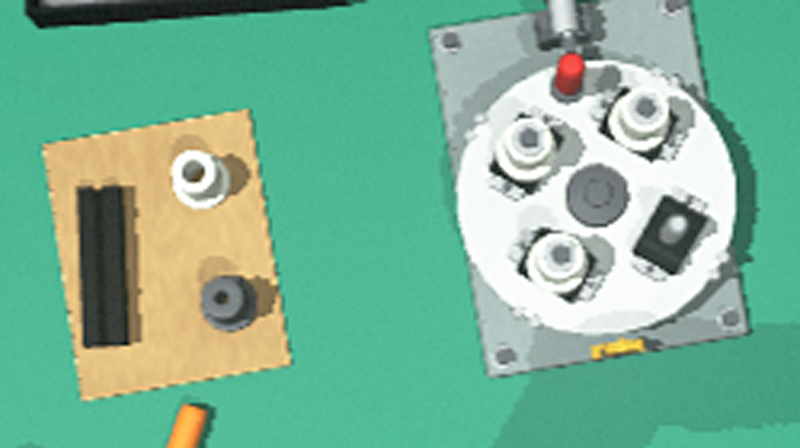

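The crop confirms the choice: the white roller has its flange down and an open bore, at top-view [204,220], and the grey one is beside it. Dial centre is about (564,-60), load direction -170.5°, axle at -119°, handle at +17°. The dial therefore has to turn about 52° clockwise.

```bash
cat >> m.py <<'E'
def plan(x,y,z,yaw=None):
    """row units to TCP world target, tool down, tool y axis along world angle yaw (deg, mod 180)"""
    s=bot.state();R=Ro.from_rotvec(s["ee_rot"]);Y=R.apply([0,1,0])
    cur=np.degrees(np.arctan2(Y[1],Y[0]))
    if yaw is None: yaw=cur
    d=(yaw-cur+90)%180-90; a=np.radians(cur+d)
    yv=np.array([np.cos(a),np.sin(a),0]);zv=np.array([0,0,-1.]);T=Ro.from_matrix(np.c_[np.cross(yv,zv),yv,zv])
    sh=R.inv().apply(np.array([x,y,z])-s["tool_pos"])/1000
    rv=np.degrees((R.inv()*T).as_rotvec())/45
    print("t%.2f"%s["clock"],"pos",np.round(s["tool_pos"],1),"yaw %.1f d %.1f"%(cur,d),"j7 %.2f"%s["joint_positions"][6],"row",np.round(sh,4),np.round(rv,3),"op %.1f g %.1f"%(s["opening"],s["grip_force"]),"F",np.round(s["force"],1))
E
python3 - <<'E'
from m import *
plan(665,-29,240,-10);plan(665,-29,240,80)
E
```

```text
t1.25 pos [ 169.5 -627.5  221.4] yaw -74.9 d 64.9 j7 -0.07 row [ 0.6345 -0.4486 -0.0186] [-0.     0.    -1.442] op 87.8 g 0.0 F [0.2 0.1 0.8]
t1.25 pos [ 169.5 -627.5  221.4] yaw -74.9 d -25.1 j7 -0.07 row [ 0.6345 -0.4486 -0.0186] [-0.     0.     0.558] op 87.8 g 0.0 F [0.2 0.1 0.8]
```

Request:
send_rows(rows=[[[0.6345,-0.4486,-0.0186,0,0,-0.7,0.6],[0.6345,-0.4486,-0.0186,0,0,-0.7,0.6],[0.6345,-0.4486,-0.0186,0,0,-0.7,0.6],[0.6345,-0.4486,-0.0186,0,0,-0.7,0.6],[0.6345,-0.4486,-0.0186,0,0,-0.7,0.6]]])

```text
clock: 1.67
tool_pos: [303.2, -465.6, 226.7]
ee_rot: [2.881, 1.252, -0.0]
force: [0.9, -0.1, 0.7]
opening: 57.1
grip_force: 0.0
```

```bash
python3 -c "
from m import *
plan(665,-29,240,-10)"
```

```text
t1.67 pos [ 303.2 -465.6  226.7] yaw -43.0 d 33.0 j7 0.09 row [ 0.566  -0.0334 -0.0135] [ 0.001  0.    -0.734] op 57.1 g 0.0 F [ 0.9 -0.1  0.7]
```

Request:
send_rows(rows=[[[0.566,-0.033,-0.0135,0,0,-0.73,0.6],[0.566,-0.033,-0.0135,0,0,-0.73,0.6],[0.566,-0.033,-0.0135,0,0,-0.73,0.6],[0.566,-0.033,-0.0135,0,0,-0.73,0.6],[0.566,-0.033,-0.0135,0,0,-0.73,0.6]]])

```text
clock: 2.08
tool_pos: [437.3, -306.1, 231.8]
ee_rot: [2.409, 2.015, -0.0]
force: [1.4, -0.3, -0.9]
opening: 53.0
grip_force: 0.0
```

```bash
python3 -c "
from m import *
plan(665,-29,240,-10)"
```

```text
t2.08 pos [ 437.3 -306.1  231.8] yaw -10.2 d 0.2 j7 0.21 row [ 0.313   0.1751 -0.0083] [ 0.001  0.001 -0.004] op 53.0 g 0.0 F [ 1.4 -0.3 -0.9]
```

Request:
send_rows(rows=[[[0.313,0.175,-0.008,0,0,0,0.6],[0.313,0.175,-0.008,0,0,0,0.6],[0.313,0.175,-0.008,0,0,0,0.6],[0.313,0.175,-0.008,0,0,0,0.6],[0.313,0.175,-0.008,0,0,0,0.6]]])

```text
clock: 2.5
tool_pos: [570.5, -146.0, 236.2]
ee_rot: [2.416, 2.007, 0.0]
force: [0.7, -0.8, 0.7]
opening: 52.8
grip_force: 0.0
```

```bash
python3 -c "
from m import *
plan(665,-29,240,-10)"
```

```text
t2.50 pos [ 570.5 -146.   236.2] yaw -10.6 d 0.6 j7 -0.19 row [ 0.1323  0.0714 -0.0038] [ 0.     0.    -0.012] op 52.8 g 0.0 F [ 0.7 -0.8  0.7]
```

Request:
send_rows(rows=[[[0.132,0.071,-0.004,0,0,-0.01,0.6],[0.132,0.071,-0.004,0,0,-0.01,0.6],[0.132,0.071,-0.004,0,0,-0.01,0.6],[0.132,0.071,-0.004,0,0,-0.01,0.6],[0.132,0.071,-0.004,0,0,-0.01,0.6]]])

```text
clock: 2.92
tool_pos: [665.7, -22.9, 240.0]
ee_rot: [-2.398, -2.026, -0.007]
force: [-0.3, 0.5, 0.7]
opening: 52.9
grip_force: 0.0
```

Run:
```python
from m import *
p=bot.camera("wrist");save(p,"w1")
for q,z in dict(handle_grip=155,axle_top=165,dial_axis=75,load_station=97).items():
    for r in bot.pinpoint(p,q)[:1]: print(q,round(r["score"],2),np.round(r["pixel"]),np.round(atz(p,r["pixel"],z),1))
C=cloud(p)
for c,r,a,b in [((665,-29),25,165,182),((529,-123),25,150,172),((564,-60),300,150,172)]:
    P=C[near(C,c,r,a,b)]
    if len(P):print(len(P),np.round((P.min(0)+P.max(0))/2,1),np.round(np.ptp(P,axis=0)),np.round(P.mean(0)))
plan(665,-29,150,-10)
```

```text
handle_grip 0.6 [248. 320.] [663.8 -27.1 155. ]
dial_axis 0.68 [272. 231.] [564.7 -60.   75. ]
load_station 0.9 [305. 154.] [488.8 -73.6  97. ]
887 [664.7 -28.5 170.7] [25. 25. 11.] [665. -26. 172.]
6128 [577.9 -37.4 161. ] [199. 129.  22.] [580. -23. 160.]
t3.17 pos [662.8 -33.  239.9] yaw -10.2 d 0.2 j7 -0.39 row [0.0044 0.0015 0.0899] [-0.     0.002 -0.005] op 53.0 g 0.0 F [ 0.3 -0.5  0.6]
```

View pics/w1.png

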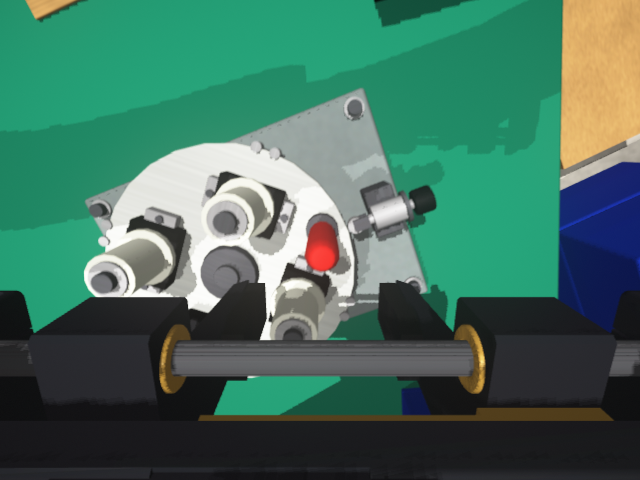

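The wrist view shows the red handle at [245,320], centred between the fingers (about columns 250 and 395) once the height difference is allowed for. Depth puts its axis at (664.7,-28.5). I'll descend.

Request:
send_rows(rows=[[[0.0044,0.0015,0.02,0,0,0,0.6],[0.0044,0.0015,0.045,0,0,0,0.6],[0.0044,0.0015,0.07,0,0,0,0.6],[0.0044,0.0015,0.09,0,0,0,0.6],[0.0044,0.0015,0.09,0,0,0,0.6]]])

```text
clock: 3.58
tool_pos: [662.1, -29.0, 145.7]
ee_rot: [-2.407, -2.012, 0.01]
force: [-1.0, 0.2, -0.2]
opening: 52.3
grip_force: 0.0
```

Request:
send_rows(newtons=15, rows=[[[0,0,0,0,0,0,0],[0,0,0,0,0,0,0],[0,0,0,0,0,0,0],[0,0,0,0,0,0,0],[0,0,0,0,0,0,0]]])

```text
clock: 4.0
tool_pos: [665.9, -26.7, 151.2]
ee_rot: [2.408, 2.017, 0.001]
force: [-6.2, -0.1, 2.1]
opening: 21.4
grip_force: 5.0
```

Run:
```python
from m import *
s=bot.state();plan(665,-29,150)
c=np.array([564,-60]);h=s["tool_pos"][:2]-c;a0=np.degrees(np.arctan2(h[1],h[0]));r=np.hypot(*h);print("handle",a0,r)
R=Ro.from_rotvec(s["ee_rot"])
for a in np.linspace(a0,-35.5,8)[1:]:
    q=c+r*np.array([np.cos(np.radians(a)),np.sin(np.radians(a))])
    print(round(a,1),np.round(q),np.round(R.inv().apply([*(q-s["tool_pos"][:2]),0])/1000,4))
```

```text
t4.00 pos [665.9 -26.7 151.2] yaw -10.1 d 0.0 j7 -0.43 row [-0.0024 -0.0005  0.0012] [ 0.001  0.    -0.   ] op 21.4 g 5.0 F [-6.2 -0.1  2.1]
handle 18.09737079353549 107.17797981762014
10.4 [669. -41.] [-0.013   0.0059  0.    ]
2.8 [671. -55.] [-0.0267  0.01    0.    ]
-4.9 [671. -69.] [-0.0409  0.0123  0.    ]
-12.5 [669. -83.] [-0.0552  0.0126  0.    ]
-20.2 [665. -97.] [-0.0694  0.0111  0.    ]
-27.8 [ 659. -110.] [-0.0833  0.0076  0.    ]
-35.5 [ 651. -122.] [-0.0966  0.0023  0.    ]
```

Opening 21.4 mm is less than the 26 mm handle, so I'll check the grasp before pulling.

Run:
```python
from m import *
p=bot.camera("wrist");save(p,"w2");plan(665,-29,150)
C=cloud(p);hsv=cv2.cvtColor(p["image"],cv2.COLOR_RGB2HSV)
red=((hsv[...,0]<6)|(hsv[...,0]>174))&(hsv[...,1]>160)
P=C[red&near(C,(665,-29),40,166,182)];print(len(P),np.round(P.min(0)),np.round(P.max(0)),proj(p,[665,-29,174]),proj(p,bot.state()["tool_pos"]))
```

```text
t4.05 pos [665.6 -26.8 151. ] yaw -10.1 d 0.0 j7 -0.43 row [-0.0022 -0.0002  0.001 ] [ 0.     0.001 -0.   ] op 20.5 g 14.6 F [-1.2 -0.2  4.7]
1848 [654. -38. 166.] [677. -16. 176.] [321.07175221 310.48270725] [321.54844574 286.10817346]
```

View pics/w2.png

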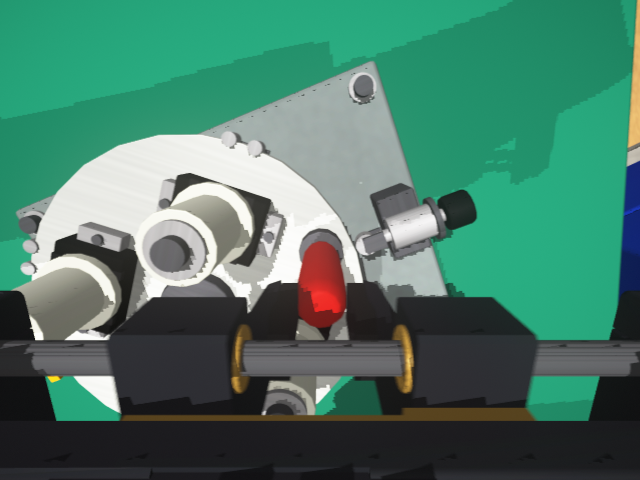

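The wrist view shows the red handle squarely between both pads at [285,322], so the grasp is good. I'll turn clockwise along the arc.

Request:
send_rows(newtons=25, rows=[[[-0.006,0.003,0,0,0,0,0],[-0.013,0.0059,0,0,0,0,0],[-0.02,0.008,0,0,0,0,0],[-0.0267,0.01,0,0,0,0,0],[-0.034,0.0113,0,0,0,0,0]]])

```text
clock: 4.47
tool_pos: [669.8, -61.7, 150.8]
ee_rot: [-2.406, -2.017, 0.002]
force: [-6.9, 1.9, 9.1]
opening: 19.9
grip_force: 24.5
```

Request:
send_rows(rows=[[[-0.0069,0.001,0,0,0,0,0],[-0.0141,0.0013,0,0,0,0,0],[-0.0212,0.0013,0,0,0,0,0],[-0.0284,0.0006,0,0,0,0,0],[-0.0354,-0.0002,0,0,0,0,0]]])

```text
clock: 4.88
tool_pos: [662.7, -95.1, 150.8]
ee_rot: [-2.404, -2.016, 0.002]
force: [-9.2, 4.8, 9.9]
opening: 20.4
grip_force: 24.9
```

Run:
```python
from m import *
s=bot.state();plan(651,-122,151)
c=np.array([564.8,-59.8]);h=s["tool_pos"][:2]-c;a0=np.degrees(np.arctan2(h[1],h[0]));r=np.hypot(*h);print("handle",a0,r)
p=bot.camera("top");C=cloud(p);y,x=np.mgrid[:480,:640]
save(p,"t2")
for q,z in dict(axle_foot=97,axle_top=165,dial_axis=75,load_station=97).items():
    for k in bot.pinpoint(p,q)[:1]: print(q,round(k["score"],2),np.round(atz(p,k["pixel"],z),1))
R=Ro.from_rotvec(s["ee_rot"])
for a in np.linspace(a0,-35.5,4)[1:]:
    q=c+105.5*np.array([np.cos(np.radians(a)),np.sin(np.radians(a))])
    print(round(a,1),np.round(q),np.round(R.inv().apply([*(q-s["tool_pos"][:2]),0])/1000,4))
```

```text
t4.88 pos [662.7 -95.1 150.8] yaw -10.0 d 0.0 j7 -0.32 row [-0.0286 -0.0068 -0.0002] [-0.005 -0.002 -0.   ] op 20.4 g 24.9 F [-9.2  4.8  9.9]
handle -19.81093472156945 104.06292582738874
axle_foot 0.88 [496.6 -95.1  97. ]
axle_top 0.75 [493.3 -81.4 165. ]
dial_axis 0.69 [563.2 -60.6  75. ]
load_station 0.6 [500.9 -71.4  97. ]
-25.0 [ 660. -104.] [-0.0096 -0.0007 -0.    ]
-30.3 [ 656. -113.] [-0.0188 -0.0036 -0.    ]
-35.5 [ 651. -121.] [-0.0277 -0.0073 -0.    ]
```

Request:
send_rows(rows=[[[-0.008,-0.0015,0,0,0,0,0],[-0.017,-0.004,0,0,0,0,0],[-0.0255,-0.0075,0,0,0,0,0],[-0.0255,-0.0075,0,0,0,0,0],[-0.0255,-0.0075,0,0,0,0,0]]])

```text
clock: 5.55
tool_pos: [651.8, -116.7, 151.4]
ee_rot: [-2.402, -2.018, -0.002]
force: [-8.7, 7.1, 11.3]
opening: 19.5
grip_force: 25.1
```

```bash
cat > dial.py <<'E'
from m import *
s=bot.state();plan(651,-122,151)
c=np.array([564.8,-59.8]);h=s["tool_pos"][:2]-c;print("handle",np.degrees(np.arctan2(h[1],h[0])),np.hypot(*h))
p=bot.camera("top");C=cloud(p)
for q,z in dict(axle_foot=97,axle_top=165,dial_axis=75,load_station=97).items():
    for k in bot.pinpoint(p,q)[:1]: print(q,round(k["score"],2),np.round(atz(p,k["pixel"],z),1))
P=C[near(C,(491,-72),28,130,175)];print("axle cloud",len(P),np.round((P.min(0)+P.max(0))/2,1),np.round(P.mean(0),1))
P=C[near(C,(491,-72),16,157,175)];print("axle top",len(P),np.round((P.min(0)+P.max(0))/2,1),np.round(P.mean(0),1))
E
python3 dial.py
```

```text
t5.55 pos [ 651.8 -116.7  151.4] yaw -9.9 d 0.0 j7 -0.28 row [-0.0054  0.0001  0.0004] [-0.003 -0.005 -0.   ] op 19.5 g 25.1 F [-8.7  7.1 11.3]
handle -33.17387976578263 103.95771085465837
axle_foot 0.72 [494.8 -73.5  97. ]
axle_top 0.72 [493.7 -73.9 165. ]
dial_axis 0.61 [568.1 -65.8  75. ]
load_station 0.68 [503.1 -79.1  97. ]
axle cloud 49 [491.5 -72.  150.8] [491.  -71.5 157.7]
axle top 34 [492.7 -72.3 164.1] [492.9 -72.1 163.1]
```

Request:
send_rows(rows=[[[-0.002,-0.0005,0,0,0,0,0],[-0.003,-0.0005,0,0,0,0,0],[-0.003,-0.0005,0,0,0,0,0.55],[-0.003,-0.0005,0,0,0,0,0.55],[-0.003,-0.0005,0,0,0,0,0.55]]])

```text
clock: 6.22
tool_pos: [651.8, -124.2, 150.1]
ee_rot: [2.408, 2.017, 0.0]
force: [-0.4, 0.3, -0.4]
opening: 37.3
grip_force: 0.0
```

Request:
send_rows(rows=[[[0,0,-0.03,0,0,0,0.55],[0,0,-0.07,0,0,0,0.55],[0,0,-0.11,0,0,0,0.55],[0,0,-0.15,0,0,0,0.55],[0,0,-0.15,0,0,0,0.55]]])

```text
clock: 6.63
tool_pos: [655.8, -124.5, 309.2]
ee_rot: [2.401, 2.009, 0.014]
force: [0.8, -0.4, 1.1]
opening: 48.6
grip_force: 0.0
```

```bash
cat >> dial.py <<'E'
p=bot.camera("wrist");C=cloud(p);hsv=cv2.cvtColor(p["image"],cv2.COLOR_RGB2HSV)
save(p,"w%d"%(100*s["clock"]))
red=((hsv[...,0]<6)|(hsv[...,0]>174))&(hsv[...,1]>160)
P=C[red&near(C,(651,-120),40,171,182)]
if len(P):
    print("handle",len(P),np.round(P.min(0)),np.round(P.max(0)));h=((P.min(0)+P.max(0))/2)[:2]-c;print(np.degrees(np.arctan2(h[1],h[0])),np.hypot(*h))
m=(C[...,2]>14)&(C[...,2]<22)&(np.hypot(C[...,0]-564,C[...,1]+60)<225)&(hsv[...,1]<60)
P=C[m];print("base",len(P),cv2.minAreaRect(P[:,:2].astype(np.float32)))
E
python3 dial.py
```

```text
t6.63 pos [ 655.8 -124.5  309.2] yaw -10.2 d 0.0 j7 -0.22 row [ 0.0016 -0.0074  0.1581] [ 0.018 -0.     0.   ] op 48.6 g 0.0 F [ 0.8 -0.4  1.1]
handle -35.4231906438829 111.64442763478394
axle_foot 0.72 [489.2 -70.1  97. ]
axle_top 0.96 [497.  -81.1 165. ]
dial_axis 0.78 [560.2 -59.5  75. ]
load_station 0.59 [504.7 -73.6  97. ]
axle cloud 48 [491.5 -71.8 152.5] [491.  -71.5 159.7]
axle top 37 [491.5 -72.3 165.3] [492.  -71.8 163.8]
handle 421 [ 641. -127.  171.] [ 661. -107.  176.]
-33.59114735949802 103.4223770911611
base 12993 ((589.186767578125, -53.538421630859375), (338.47930908203125, 249.60098266601562), 11.034002304077148)
```

```bash
python3 -c "
from m import *
plan(581,305,300,20)"
```

```text
t6.93 pos [ 650.6 -123.9  298. ] yaw -10.1 d 30.1 j7 -0.22 row [ 0.41   -0.1438 -0.0017] [-0.004 -0.001 -0.669] op 48.7 g 0.0 F [-0.2  1.  -0.7]
```

Request:
send_rows(rows=[[[0.41,-0.144,-0.002,0,0,-0.669,0.75],[0.41,-0.144,-0.002,0,0,-0.669,0.75],[0.41,-0.144,-0.002,0,0,-0.669,0.75],[0.41,-0.144,-0.002,0,0,-0.669,0.75],[0.41,-0.144,-0.002,0,0,-0.669,0.75]]])

```text
clock: 7.35
tool_pos: [616.8, 83.4, 299.5]
ee_rot: [-1.793, -2.578, 0.002]
force: [1.3, 0.6, -0.4]
opening: 65.8
grip_force: 0.0
```

```bash
python3 -c "
from m import *
plan(581,305,300,20)"
```

```text
t7.35 pos [616.8  83.4 299.5] yaw 20.4 d -0.4 j7 -0.08 row [ 0.2202  0.0435 -0.0004] [-0.003 -0.001  0.008] op 65.8 g 0.0 F [ 1.3  0.6 -0.4]
```

Request:
send_rows(rows=[[[0.22,0.0435,0,0,0,0,0.75],[0.22,0.0435,0,0,0,0,0.75],[0.22,0.0435,0,0,0,0,0.75],[0.22,0.0435,0,0,0,0,0.75],[0.22,0.0435,0,0,0,0,0.75]]])

```text
clock: 7.77
tool_pos: [585.1, 289.3, 299.5]
ee_rot: [-1.801, -2.573, 0.003]
force: [0.9, 0.3, 0.3]
opening: 66.0
grip_force: 0.0
```

Request:
send_rows(rows=[[[0.0,0.0,0.04,0,0,0,0.75],[0.0,0.0,0.08,0,0,0,0.75],[0,0,0.1,0,0,0,0.75],[0,0,0.1,0,0,0,0.75],[0,0,0.1,0,0,0,0.75]]])

```text
clock: 8.18
tool_pos: [585.2, 287.3, 199.5]
ee_rot: [-1.8, -2.572, 0.005]
force: [0.7, 0.1, 1.1]
opening: 66.2
grip_force: 0.0
```

Run:
```python
from m import *
s=bot.state();print(s["clock"],np.abs(s["qd"]).max())
p=bot.camera("wrist");save(p,"w3");C=cloud(p)
for q,z in dict(roller=4,grey_roller=4).items():
    for k in bot.pinpoint(p,q)[:2]: print(q,round(k["score"],2),np.round(k["pixel"]),np.round(atz(p,k["pixel"],z),1))
P=C[near(C,(581,313),40,58,70)];print(len(P),np.round((P.min(0)+P.max(0))/2,1),np.round(np.ptp(P,axis=0),1))
h=cv2.convexHull(P[:,:2].astype(np.float32))[:,0].astype(float);print(circ(h))
plan(581,313,57,20)
```

```text
8.1833 0.05242762217897047
roller 0.72 [190. 325.] [578.9 313.3   4. ]
grey_roller 0.72 [179. 212.] [463.5 283.4   4. ]
1082 [579.3 313.7  62.4] [39.1 39.2  8.8]
[579.31482411 313.7483652   19.66238807]
t8.33 pos [587.1 288.6 203. ] yaw 20.0 d 0.0 j7 -0.46 row [0.0249 0.0022 0.146 ] [ 0.004 -0.001 -0.   ] op 66.1 g 0.0 F [ 1.   0.4 -0.6]
```

View pics/w3.png

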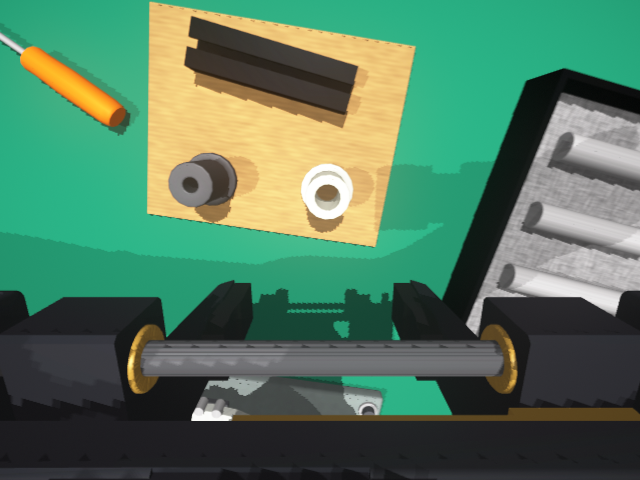

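The wrist view shows the white roller at [190,325], flange down with an open bore, and the grey one at [180,205]. The white roller's axis is at (579.2,313.6).

Request:
send_rows(rows=[[[0.026,0.0007,0.03,0,0,0,0.75],[0.026,0.0007,0.065,0,0,0,0.75],[0.026,0.0007,0.095,0,0,0,0.75],[0.026,0.0007,0.1,0,0,0,0.75],[0.026,0.0007,0.1,0,0,0,0.75]]])

```text
clock: 8.75
tool_pos: [577.5, 312.0, 100.6]
ee_rot: [-1.802, -2.573, 0.003]
force: [0.0, -0.3, 0.2]
opening: 66.0
grip_force: 0.0
```

```bash
python3 -c "
from m import *
p=bot.camera('wrist');p=bot.camera('wrist');C=cloud(p)
P=C[near(C,(579,313),40,58,70)];print(len(P),np.round((P.min(0)+P.max(0))/2,1),np.round(np.ptp(P,axis=0),1))
plan(579.2,313.6,47,20)"
```

```text
2128 [579.5 313.9  62.3] [39.4 39.4  8.6]
t8.85 pos [579.3 313.3 103.5] yaw 20.0 d 0.0 j7 -0.56 row [ 0.0003 -0.0002  0.0565] [ 0.004 -0.001 -0.001] op 66.3 g 0.0 F [-0.1  0.4  1.2]
```

Request:
send_rows(newtons=20, rows=[[[0.0005,0,0.018,0,0,0,0.75],[0.0005,0,0.036,0,0,0,0.75],[0.0005,0,0.05,0,0,0,0.75],[0.0005,0,0.0565,0,0,0,0.75],[0.0005,0,0.0565,0,0,0,0.75]]])

```text
clock: 9.27
tool_pos: [577.6, 312.8, 44.2]
ee_rot: [-1.802, -2.573, 0.001]
force: [0.4, -0.7, -0.5]
opening: 66.2
grip_force: 0.0
```

Request:
send_rows(newtons=20, rows=[[[0,0,0,0,0,0,0.3],[0,0,0,0,0,0,0.3],[0,0,0,0,0,0,0.3],[0,0,0,0,0,0,0.3],[0,0,0,0,0,0,0.3]]])

```text
clock: 9.68
tool_pos: [578.3, 313.5, 45.3]
ee_rot: [1.801, 2.573, 0.002]
force: [0.4, -0.7, 1.3]
opening: 37.8
grip_force: 20.0
```

Request:
send_rows(rows=[[[0,0,0,0,0,0,0.2],[0,0,0,0,0,0,0.2],[0,0,-0.005,0,0,0,0.2],[0,0,-0.015,0,0,0,0.2],[0,0,-0.03,0,0,0,0.2]]])

```text
clock: 10.1
tool_pos: [576.3, 312.3, 74.0]
ee_rot: [-1.8, -2.573, 0.005]
force: [1.0, 0.1, -1.1]
opening: 37.5
grip_force: 20.0
```

```bash
python3 -c "
from m import *
plan(579.2,313.6,300,20)"
```

```text
t10.10 pos [576.3 312.3  74. ] yaw 20.0 d -0.0 j7 -0.57 row [ 1.00e-04  2.40e-03 -2.26e-01] [-0.004  0.001  0.001] op 37.5 g 20.0 F [ 1.   0.1 -1.1]
```

Request:
send_rows(rows=[[[0,0,-0.03,0,0,0,0.2],[0,0,-0.07,0,0,0,0.2],[0,0,-0.11,0,0,0,0.2],[0,0,-0.15,0,0,0,0.2],[0,0,-0.186,0,0,0,0.2]]])

```text
clock: 10.52
tool_pos: [577.3, 313.3, 264.6]
ee_rot: [1.8, 2.574, 0.003]
force: [1.2, 0.5, -0.8]
opening: 37.7
grip_force: 20.0
```

```bash
python3 -c "
from m import *
plan(491.5,-72,260,-10)"
```

```text
t10.52 pos [577.3 313.3 264.6] yaw 20.1 d -30.1 j7 -0.47 row [-0.3326 -0.2127  0.004 ] [ 0.002 -0.001  0.668] op 37.7 g 20.0 F [ 1.2  0.5 -0.8]
```

Request:
send_rows(rows=[[[-0.3326,-0.2127,0.004,0,0,0.668,0.2],[-0.3326,-0.2127,0.004,0,0,0.668,0.2],[-0.3326,-0.2127,0.004,0,0,0.668,0.2],[-0.3326,-0.2127,0.004,0,0,0.668,0.2],[-0.3326,-0.2127,0.004,0,0,0.668,0.2]]])

```text
clock: 10.93
tool_pos: [531.3, 108.1, 259.7]
ee_rot: [2.413, 2.011, 0.001]
force: [0.5, 0.8, -1.2]
opening: 37.5
grip_force: 20.0
```

```bash
python3 -c "
from m import *
plan(478,-145,260,-10)"
```

```text
t10.93 pos [531.3 108.1 259.7] yaw -10.4 d 0.4 j7 -0.64 row [-0.2586 -0.0068 -0.0003] [ 0.002 -0.    -0.009] op 37.5 g 20.0 F [ 0.5  0.8 -1.2]
```

Request:
send_rows(rows=[[[-0.259,-0.007,0,0,0,0,0.2],[-0.259,-0.007,0,0,0,0,0.2],[-0.259,-0.007,0,0,0,0,0.2],[-0.259,-0.007,0,0,0,0,0.2],[-0.259,-0.007,0,0,0,0,0.2]]])

```text
clock: 11.35
tool_pos: [489.5, -95.9, 259.7]
ee_rot: [2.406, 2.019, 0.001]
force: [0.4, 0.9, -0.4]
opening: 37.4
grip_force: 20.0
```

Request:
send_rows(rows=[[[-0.05,0,0,0,0,0,0.2],[-0.05,0,0,0,0,0,0.2],[-0.05,0,0,0,0,0,0.2],[-0.05,0,0,0,0,0,0.2],[-0.05,0,0,0,0,0,0.2]]])

```text
clock: 11.77
tool_pos: [482.2, -141.3, 258.9]
ee_rot: [-2.404, -2.022, -0.002]
force: [-0.1, 0.3, -0.0]
opening: 37.5
grip_force: 20.0
```

```bash
cat > ax.py <<'E'
from m import *
p=bot.camera("wrist");p=bot.camera("wrist");save(p,"w4");C=cloud(p)
for q,z in dict(axle_top=165,axle_foot=97,dial_axis=75,load_station=97).items():
    for k in bot.pinpoint(p,q)[:1]: print(q,round(k["score"],2),np.round(k["pixel"]),np.round(atz(p,k["pixel"],z),1))
P=C[near(C,(491.5,-72),25,162,170)]
if len(P):print("top",len(P),np.round((P.min(0)+P.max(0))/2,1),np.round(np.ptp(P,axis=0),1),np.round(P.mean(0),1))
P=C[near(C,(491.5,-72),25,110,157)]
if len(P):print("side",len(P),circ(P[:,:2]))
# silver dial top, roller tops around dial
m=near(C,(564,-60),118,163,169)&~near(C,(491.5,-72),30,0,300)
n,l,st,ce=cv2.connectedComponentsWithStats(m.astype(np.uint8))
for i in range(1,n):
    if st[i,4]>60:
        Q=C[l==i];print("bolt",st[i,4],np.round((Q.min(0)+Q.max(0))/2,1),np.round(np.ptp(Q,axis=0),1))
h=cv2.cvtColor(p["image"],cv2.COLOR_RGB2HSV)
m=(C[...,2]>14)&(C[...,2]<22)&(np.hypot(C[...,0]-564,C[...,1]+60)<225)&(h[...,1]<60)
P=C[m];print("base",len(P),cv2.minAreaRect(P[:,:2].astype(np.float32)) if len(P) else 0)
plan(491.5,-72,222,-10)
E
python3 ax.py
```

```text
axle_top 0.76 [147. 316.] [490.2 -71.7 165. ]
axle_foot 0.86 [146. 321.] [493.2 -71.6  97. ]
dial_axis 0.89 [119. 391.] [564.5 -58.1  75. ]
load_station 0.92 [150. 319.] [490.9 -74.7  97. ]
top 362 [490.3 -72.9 164.6] [16.1 15.8  5.1] [490.4 -72.9 164.7]
bolt 194 [548.6  10.5 166. ] [14.1  7.3  5.9]
bolt 545 [637.5 -44.3 166. ] [17.3 15.7  6. ]
bolt 283 [ 648.3 -117.2  166. ] [22.  25.3  6. ]
bolt 377 [ 577.9 -132.1  166. ] [15.8 16.2  5.9]
base 7746 ((587.8565673828125, -56.10350799560547), (371.12060546875, 215.86863708496094), 1.2386565208435059)
t12.07 pos [ 481.9 -142.6  258.4] yaw -9.9 d -0.1 j7 -0.09 row [ 0.0712 -0.0027  0.0364] [-0.    -0.     0.001] op 37.9 g 20.0 F [-1.3  0.1 -1. ]
```

View pics/w4.png

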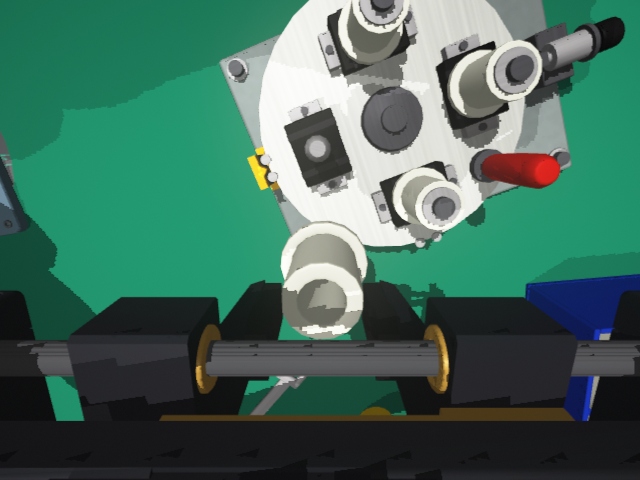

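The wrist view shows the bare axle at [147,317] facing the yellow pointer, and the roller held upright at [295,322]. The axle and the opposite bolt give a dial direction of -169.0°, matching the base (-169.0°), so the dial is home. Next I'll measure the roller in the hand.

Run:
```python
from m import *
p=bot.camera("wrist");C=cloud(p);s=bot.state();T=s["tool_pos"];R=Ro.from_rotvec(s["ee_rot"])
m=near(C,T[:2],26,T[2]+8,T[2]+26);print(T,m.sum())
hsv=cv2.cvtColor(p["image"],cv2.COLOR_RGB2HSV);m&=(hsv[...,2]>110)
P=C[m];zt=np.percentile(P[:,2],90);Q=P[P[:,2]>zt-4];print("top z",zt,len(Q),np.round((Q.min(0)+Q.max(0))/2-T,1),np.round(np.ptp(Q,axis=0),1))
# flange front edge
m=near(C,T[:2],40,T[2]-50,T[2]-25);P=C[m]
if len(P):
    L=R.inv().apply(P-T);print("fl",len(P),L.min(0),L.max(0))
f=circ(cv2.convexHull(Q[:,:2].astype(np.float32))[:,0].astype(float));print("circ",f[:2]-T[:2],f[2])
d=np.array([490.3,-72.9,0]);plan(490.3,-72.9,215,-10)
```

```text
[ 481.83307764 -142.89933544  258.32265241] 4676
top z 278.68538641233545 3367 [-0.   0.6 19.3] [38.7 39.8  5.9]
fl 1991 [-11.73133258 -26.13128769  25.01154115] [26.87608782 27.31441766 40.04950326]
circ [-0.36241462  0.46794819] 19.73860290936174
t12.12 pos [ 481.8 -142.9  258.3] yaw -10.0 d -0.0 j7 -0.09 row [ 0.0704 -0.0038  0.0433] [-0.    -0.     0.001] op 37.5 g 20.0 F [-0.   0.6  0.2]
```

Request:
send_rows(rows=[[[0.03,-0.001,0,0,0,0,0.2],[0.06,-0.003,0,0,0,0,0.2],[0.07,-0.0035,0,0,0,0,0.2],[0.07,-0.0035,0.02,0,0,0,0.2],[0.07,-0.0035,0.04,0,0,0,0.2]]])

```text
clock: 12.53
tool_pos: [491.7, -73.0, 218.9]
ee_rot: [2.403, 2.02, 0.003]
force: [-0.4, -0.5, -0.8]
opening: 37.6
grip_force: 20.0
```

Request:
send_rows(rows=[[[0,0,0,0,0,0,0.2],[0,0,0,0,0,0,0.2],[0,0,0,0,0,0,0.2],[0,0,0,0,0,0,0.2],[0,0,0,0,0,0,0.2]]])

```text
clock: 12.95
tool_pos: [491.1, -74.3, 219.4]
ee_rot: [2.407, 2.017, 0.002]
force: [-0.2, -0.6, -0.8]
opening: 37.6
grip_force: 20.0
```

```bash
python3 -c "
from m import *
for i in range(3):
    plan(490.5,-73.4,160,-10); bot.camera('wrist')"
```

```text
t12.95 pos [491.1 -74.3 219.4] yaw -10.1 d 0.1 j7 -0.27 row [ 0.0008 -0.0009  0.0594] [ 0.002  0.    -0.001] op 37.6 g 20.0 F [-0.2 -0.6 -0.8]
t13.00 pos [491.  -74.3 219.2] yaw -10.1 d 0.1 j7 -0.27 row [ 0.0008 -0.0007  0.0592] [ 0.002  0.    -0.001] op 37.9 g 20.0 F [-0.5 -1.5 -1.2]
t13.05 pos [490.8 -74.2 219. ] yaw -10.1 d 0.1 j7 -0.27 row [ 0.0008 -0.0006  0.059 ] [ 0.002  0.    -0.001] op 37.8 g 20.0 F [-0.  -0.1 -0.4]
```

Request:
send_rows(rows=[[[0.0008,-0.0006,0.004,0,0,0,0.2],[0.0008,-0.0006,0.008,0,0,0,0.2],[0.0008,-0.0006,0.012,0,0,0,0.2],[0.0008,-0.0006,0.015,0,0,0,0.2],[0.0008,-0.0006,0.018,0,0,0,0.2]]])

```text
clock: 13.52
tool_pos: [489.8, -73.1, 199.8]
ee_rot: [-2.407, -2.018, 0.001]
force: [-0.3, -0.5, -1.3]
opening: 37.7
grip_force: 20.0
```

Request:
send_rows(rows=[[[0,0,0.002,0,0,0,0.2],[0,0,0.004,0,0,0,0.2],[0,0,0.006,0,0,0,0.2],[0,0,0.008,0,0,0,0.2],[0,0,0.01,0,0,0,0.2]]])

```text
clock: 13.93
tool_pos: [490.0, -73.2, 190.2]
ee_rot: [2.407, 2.019, 0.0]
force: [-0.7, -0.0, -0.4]
opening: 37.8
grip_force: 20.0
```

```bash
python3 -c "
from m import *
plan(490.5,-73.4,138,-10)"
```

```text
t13.93 pos [490.  -73.2 190.2] yaw -10.0 d 0.0 j7 -0.29 row [-0.0002  0.0005  0.0522] [ 0.     0.    -0.001] op 37.8 g 20.0 F [-0.7 -0.  -0.4]
```

The roller is 16 mm past the axle top with no contact force. I'll lower on.

Request:
send_rows(rows=[[[0,0,0.005,0,0,0,0.2],[0,0,0.01,0,0,0,0.2],[0,0,0.015,0,0,0,0.2],[0,0,0.02,0,0,0,0.2],[0,0,0.025,0,0,0,0.2]]])

```text
clock: 14.35
tool_pos: [489.9, -73.1, 164.7]
ee_rot: [-2.407, -2.018, 0.0]
force: [0.1, 1.0, -0.2]
opening: 37.7
grip_force: 20.0
```

Request:
send_rows(rows=[[[0,0,0.005,0,0,0,0.2],[0,0,0.01,0,0,0,0.2],[0,0,0.015,0,0,0,0.2],[0,0,0.019,0,0,0,0.2],[0,0,0.022,0,0,0,0.2]]])

```text
clock: 14.77
tool_pos: [489.8, -73.1, 142.8]
ee_rot: [-2.407, -2.018, 0.0]
force: [0.0, -0.5, -1.6]
opening: 38.0
grip_force: 20.0
```

Request:
send_rows(rows=[[[0,0,0.001,0,0,0,0.2],[0,0,0.002,0,0,0,0.2],[0,0,0.003,0,0,0,0.2],[0,0,0.004,0,0,0,0.2],[0,0,0.004,0,0,0,0.2]]])

```text
clock: 15.18
tool_pos: [490.0, -73.1, 139.3]
ee_rot: [2.407, 2.019, 0.0]
force: [0.1, -0.1, -1.3]
opening: 37.7
grip_force: 20.0
```

```bash
python3 -c "
from m import *
plan(490.5,-73.4,138,-10)"
```

```text
t15.18 pos [490.  -73.1 139.3] yaw -10.0 d 0.0 j7 -0.34 row [-0.0002  0.0006  0.0013] [ 0.     0.    -0.001] op 37.7 g 20.0 F [ 0.1 -0.1 -1.3]
```

Not in contact yet, so I'll go down in fine steps until the force rises.

Request:
send_rows(rows=[[[0,0,0.0005,0,0,0,0.2],[0,0,0.001,0,0,0,0.2],[0,0,0.001,0,0,0,0.2],[0,0,0.0015,0,0,0,0.2],[0,0,0.0015,0,0,0,0.2]]])

```text
clock: 15.6
tool_pos: [490.2, -73.2, 138.0]
ee_rot: [2.407, 2.018, 0.0]
force: [-0.5, -0.1, 1.5]
opening: 37.7
grip_force: 20.0
```

Request:
send_rows(rows=[[[0,0,0.0005,0,0,0,0.2],[0,0,0.001,0,0,0,0.2],[0,0,0.001,0,0,0,0.2],[0,0,0.001,0,0,0,0.2],[0,0,0.001,0,0,0,0.2]]])

```text
clock: 16.02
tool_pos: [490.7, -73.3, 137.7]
ee_rot: [2.406, 2.018, 0.001]
force: [-1.8, 0.3, 7.3]
opening: 37.7
grip_force: 20.0
```

```bash
python3 -c "
from m import *
for i in range(3):
    plan(490.5,-73.4,138,-10);p=bot.camera('wrist');C=cloud(p)
T=bot.state()['tool_pos'];m=near(C,T[:2],19,148,162);P=C[m];print(len(P),np.percentile(P[:,2],[10,50,90,98]))"
```

```text
t16.02 pos [490.7 -73.3 137.7] yaw -10.0 d 0.0 j7 -0.34 row [-0.0002 -0.0002 -0.0003] [ 0.002  0.    -0.001] op 37.7 g 20.0 F [-1.8  0.3  7.3]
t16.07 pos [490.7 -73.3 137.7] yaw -10.0 d 0.0 j7 -0.34 row [-0.0002 -0.0001 -0.0003] [ 0.002  0.    -0.001] op 38.2 g 20.0 F [-0.9 -1.6  7.7]
t16.12 pos [490.7 -73.2 137.6] yaw -10.0 d 0.0 j7 -0.34 row [-0.0002 -0.0001 -0.0004] [ 0.002  0.    -0.001] op 38.0 g 20.0 F [-0.5 -1.1  7.4]
3923 [156.13739331 157.4114779  159.00855429 161.28310951]
```

It makes contact at the predicted height with 7.5 N, and the roller top reads 157 mm, so it is seated. I'll open and retreat straight up.

Request:
send_rows(rows=[[[0,0,0,0,0,0,0.5],[0,0,0,0,0,0,0.6],[0,0,0,0,0,0,0.7],[0,0,0,0,0,0,0.75],[0,0,0,0,0,0,0.75]]])

```text
clock: 16.58
tool_pos: [489.8, -73.1, 136.7]
ee_rot: [-2.407, -2.018, 0.0]
force: [0.2, 0.2, -0.7]
opening: 65.9
grip_force: 0.0
```

Request:
send_rows(rows=[[[0,0,-0.01,0,0,0,0.75],[0,0,-0.03,0,0,0,0.75],[0,0,-0.06,0,0,0,0.75],[0,0,-0.09,0,0,0,0.75],[0,0,-0.12,0,0,0,0.75]]])

```text
clock: 17.0
tool_pos: [489.7, -72.9, 258.8]
ee_rot: [-2.407, -2.019, -0.0]
force: [0.5, -0.5, -0.0]
opening: 65.8
grip_force: 0.0
```

Request:
send_rows(rows=[[[-0.03,0,-0.01,0,0,0,0.75],[-0.07,0,-0.02,0,0,0,0.75],[-0.08,0,-0.02,0,0,0,0.75],[-0.08,0,-0.02,0,0,0,0.75],[-0.08,0,-0.02,0,0,0,0.75]]])

```text
clock: 17.42
tool_pos: [475.8, -151.9, 277.1]
ee_rot: [-2.408, -2.017, -0.001]
force: [0.1, -0.1, -0.7]
opening: 66.3
grip_force: 0.0
```

```bash
sed -i 's/"w4"/"w5"/; s/150,172/150,172/' ax.py; python3 ax.py
python3 - <<'E'
from m import *
p=bot.camera("wrist");C=cloud(p)
P=C[near(C,(490.3,-72.9),24,152,160)];print("roller top",len(P),np.round((P.min(0)+P.max(0))/2,1),np.round(np.ptp(P,axis=0)),np.percentile(P[:,2],[10,50,90]))
E
```

```text
axle_top 0.56 [131. 323.] [491.1 -70.7 165. ]
axle_foot 0.73 [135. 321.] [489.1 -71.   97. ]
dial_axis 0.91 [111. 394.] [566.2 -60.4  75. ]
load_station 0.93 [138. 322.] [490.2 -73.5  97. ]
top 324 [489.8 -72.7 164.7] [16.5 15.5  5.4] [490.3 -72.9 164.8]
side 633 [489.90186886 -74.0735739   15.05998266]
bolt 478 [637.6 -44.6 166.1] [16.6 15.8  5.7]
bolt 250 [ 648.5 -117.4  166. ] [21.8 25.4  5.9]
bolt 348 [ 578.  -132.2  166. ] [16.6 15.8  5.7]
base 8385 ((588.7335205078125, -53.77583312988281), (339.1183776855469, 248.8623809814453), 10.750584602355957)
t17.72 pos [ 476.2 -150.7  276.6] yaw -9.9 d -0.1 j7 -0.06 row [0.0802 0.0016 0.0547] [-0.001 -0.001  0.002] op 66.1 g 0.0 F [-0.6  0.7  0.7]
roller top 1424 [490.9 -73.5 156. ] [39. 39.  8.] [156.12335794 157.27095068 158.41347445]
```

View pics/w5.png

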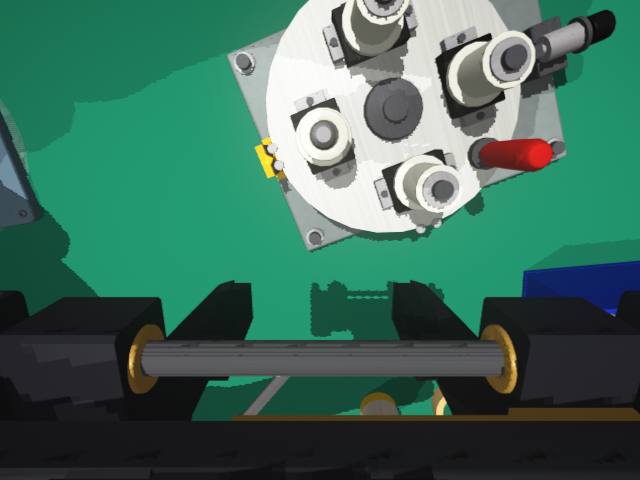

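The view shows the roller seated on the axle at [135,323], its top at 157 mm, with the axle through the bore. The dial direction is -169.2° against a base of -169.2°, so it is locked at the pointer, and the gripper is clear. I'll hand the job in.

```bash
python3 -c "
from plant import bot
print(bot.finish_job())"
```

```text
the job is handed in; nothing more can be done
None
```

The job is handed in: the dial measured home in its detent with the axle at the pointer, and the white roller is lowered fully onto the black carrier (top at 157 mm), with the arm clear at about 18 s; `finish_job()` returned no verdict.

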